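Load and prime the elbow-lever soap dispenser

TASK

The elbow-lever soap stand on the prep counter is empty: with its lever folded up out of the way, set the fresh white pump bottle (do not drop it) upright and fully down in the cradle, flat back to the posts and spout to the open front, and let go of it. Then fold the lever down onto the pump and prime it with two full strokes: press the red grip right down to its stop, hold it there for a moment and let it spring all the way back up, twice, leaving the lever resting on the raised pump. Leave the skewer pot, the spice jar and the pan of cucumbers standing where they are.

Things in the scene. Friction and masses are not known exactly. Their poses are not given: they have to be found in the camera images.
- stand: stainless soap stand, screwed down. Origin: on the counter under the cradle's axis; -x is its open front, +x its back. Base plate x -70 to +95 mm, y -56 to +56, 8 mm thick, with the cradle on it (see seat). At x = +70 behind it, a sheet 76 mm wide up to z = 141 and two 12 mm posts at y = -38 and +38 up to z = 187, with the lever's hinge between their tops
- seat (a point): centre of the cradle's floor, 8 mm above the counter, axes as the stand's: the bottle's origin comes to rest here at the stand's yaw. The cradle is a D-shaped pocket, walls 3 mm thick, 24 mm high; inside: half circle of radius 38 mm towards -x, straight sides at y = -38 and +38, flat back at x = +38. The bottle fits one way round, 3 mm play on each side
- hinge (a point): the lever's hinge axis (parallel to the stand's y), at x = +70, y = 0, z = 178 mm in the stand's frame
- lever (a joint): lever angle above level (rad): -0.16 lower stop, 0 level, pointing to the stand's front; about 0 when resting on the raised pump of a seated bottle; 1.57 upright; 1.70 rear stop. Stiff hinge (0.16 N m): it stays where left (at the start anywhere from 0 to 1.65), but the pump's spring lifts it back to 0. From 1.5 up it is clear of a bottle coming down from above
- lever_grip (a point): centre of the red grip at the lever's end, a cylinder of 14 mm diameter, 48 mm long, parallel to the stand's y, 155 mm from the hinge. Pressing it to the stop on the pump takes about 7 N. The lever: two parallel 8 mm bars, centre lines 56 mm apart, from hinge to grip, and a plate 36 mm long between them over the cradle's axis, which presses the pump; 120 g
- bottle: white soap bottle, blue pump, green label round its front, about 0.45 kg, 166 mm high; starts upright on the tray. Origin: centre of underside, on the pump's axis; spout to -x, flat back to +x. D-shaped: half circle of radius 35 mm towards -x, straight sides 70 mm apart, flat back at x = +35; vertical up to z = 100 (the lowest 8 mm are 3 mm smaller all round)
- collar (a point): centre of the bottle's blue round collar, for gripping: 36 mm diameter, from 112 to 136 mm above the underside (this point at 124)
- spout_tip (a point): tip of the pump's spout, 40 mm in front (-x) of the bottle's axis, 157 mm above its underside when the pump is up; the spout is 10 mm thick. The pump head is 30 mm in diameter, from 150 to 166 mm above the underside
- pump (a joint): how far the pump head is pressed down (m): 0 up, about 0.011 when the lever is at its lower stop, at most 0.014; its spring pushes back with 8 N at 0 and 14 N at 0.011
- tray: aluminium tray, 250 mm (x) by 224 mm (y), fixed, floor 3 mm thick, rim 12 mm high; the bottle, the pot and the jar stand on it. Origin: centre of its underside
- pot: bystander: round steel pot on the tray, 84 mm diameter, 120 mm high, with bamboo skewers standing up to 220 mm above its underside, within 32 mm of its axis. Origin: centre of its underside
- jar: bystander: round spice jar on the tray, 62 mm diameter, 115 mm high, black lid. Origin: centre of its underside
- pan: bystander: white food pan on the counter, 176 mm (x) by 162 mm (y) by 100 mm high, with skewered cucumbers standing up to 205 mm above its underside. Origin: centre of its underside
Mind the look-alikes: they are no part of the job. Leave any yellow look-alike of the bottle alone.

How it is judged:
On the way, in this order (a step that is already met when the one before it is completed fails the run):
1. the bottle stands fully down in the cradle, upright, spout to the front, and is let go (x of bottle in the frame of seat between -0.006 and 0.006 m and y of bottle in the frame of seat between -0.006 and 0.006 m and z of bottle in the frame of seat below 0.004 m and angle between bottle's own z axis and vertical below 0.06 rad and x of spout_tip in the frame of seat below -0.03 m and contact force between the fingers and bottle below 0.5 N), for 0.2 s.
2. first stroke: the lever is pressed to its lower stop, with the pump down (x of bottle in the frame of seat between -0.006 and 0.006 m and y of bottle in the frame of seat between -0.006 and 0.006 m and z of bottle in the frame of seat below 0.004 m and angle between bottle's own z axis and vertical below 0.06 rad and x of spout_tip in the frame of seat below -0.03 m and value of joint lever below -0.13 rad and value of joint pump above 0.0075 m), for 0.2 s.
3. the lever and the pump have sprung back up (x of bottle in the frame of seat between -0.006 and 0.006 m and y of bottle in the frame of seat between -0.006 and 0.006 m and z of bottle in the frame of seat below 0.004 m and angle between bottle's own z axis and vertical below 0.06 rad and x of spout_tip in the frame of seat below -0.03 m and value of joint lever above -0.035 rad and value of joint pump below 0.002 m), for 0.1 s.
4. second stroke: the lever is pressed to its lower stop again, with the pump down (all of step 2), for 0.2 s.
At the end, for the whole second after the job is handed in: bottle within 6 mm of the cradle's centre, under 4 mm above its floor, tilt under 0.06 rad, spout to the front; lever resting on the raised pump (lever -0.035 to 0.08 rad, pump pressed under 2 mm); all at rest and let go; pot, jar and pan within 25 mm of their starts (all of step 3 and contact force between the fingers and bottle below 0.5 N and value of joint lever below 0.08 rad and velocity of joint lever between -0.05 and 0.05 rad/s and linear speed of bottle below 0.02 m/s and not (distance of pot from where it was at the start of the episode above 0.025 m or angle between pot's own z axis and vertical above 0.3 rad) and not (distance of jar from where it was at the start of the episode above 0.025 m or angle between jar's own z axis and vertical above 0.3 rad) and not (distance of pan from where it was at the start of the episode above 0.025 m or angle between pan's own z axis and vertical above 0.3 rad)); the robot touches nothing.
It fails at once if the skewer pot is shifted more than 25 mm or tipped (distance of pot from where it was at the start of the episode above 0.025 m or angle between pot's own z axis and vertical above 0.3 rad).
It fails at once if the spice jar is shifted more than 25 mm or tipped (distance of jar from where it was at the start of the episode above 0.025 m or angle between jar's own z axis and vertical above 0.3 rad).
It fails at once if the pan of cucumbers is shifted more than 25 mm or tipped (distance of pan from where it was at the start of the episode above 0.025 m or angle between pan's own z axis and vertical above 0.3 rad).
It fails at once if the bottle is tipped over (more than 0.8 rad) (angle between bottle's own z axis and vertical above 0.8 rad).
It fails at once if the bottle is dropped (contact force between the fingers and bottle below 0.1 N and linear speed of bottle above 0.6 m/s).
It also fails if it takes over 72 s, if anything falls off the work surface, if the arm or the gripper's body presses on something with over 40 N, if the wrist force passes 120 N, or if a joint passes its speed limit or range.

ROBOT

A 6-joint arm with a two-finger parallel gripper is mounted at the origin on the work surface. World frame = base frame: x ahead of the robot, y to its left, z up, the work surface at z = 0. Lengths are in m, angles in rad, forces in N, time in s.
With the tool pointing down it reaches from about 0.325 to 0.775 m from the base axis. Payload 5.5 kg.
Tool frame: the origin (TCP) lies midway between the tips of the shut fingers; the grasp point (between the pads) lies 19 mm behind it; z points along the fingers, y is the line along which they close (so a half turn about z gives the same grasp; the last joint's range is limited). The gripper opens to 85 mm and grips with 20 to 120 N. Pads are 22 mm wide; open, the fingers measure 114 mm over their backs; the gripper's body (76 mm by 85 mm) begins 54 mm behind the grasp point. The pads swing forward as they close: fully open they stand 13 mm farther back than shut.
Start: joints at [-1.288, 0.091, 1.231, -0, 1.82, -0.057], TCP at [0.2, -0.566, 0.231] pointing down, gripper open.
Joint ranges: [-2.87, 2.87], [-0.86, 2.18], [0.17, 2.46], [-1.51, 4.65], [0.06, 2.69], [-2.65, 2.65]. Speed limits (rad/s): [2.57, 2.57, 3.01, 3.14, 3.14, 3.14].

INTERFACE

Orientations are given as a rotation vector (axis times angle).
In Python, from station import ctrl gives the robot as it stands.
- The arm moves only by the shell command python3 -m inch 'ROWS' [FORCE]. ROWS is JSON, one flat list of numbers, 7 for each row, row after row: the gripper command: -1 is shut, 1 is fully open, values between are in proportion, then the shift along the tool's x, y, z in mm, then the turn, a rotation vector about the tool's x, y, z in degrees. A call has 1 to 20 rows; each row is the pose to reach, as a shift and turn from the pose commanded when the call began, along the tool's axes at that moment; what a row does not reach only later rows make up. A row lasts 1/8 s, in which the tool goes at most 62.5 mm and 10.7 degrees, less where a joint would pass 70% of its speed; a pose out of reach is approached as far as the arm can. A call with a gripper value outside its range is refused whole. The fingers move at their own pace and stop on an object; FORCE is the grip in N (left out, the last holds). Time passes only in rows, so rows that repeat a pose let the fingers close. It gives the time, the measured TCP pose, the force, the opening and the grip force at its end, in the units of the state.
- ctrl.observe(): the state, without advancing time (a new reading comes with each control period).
- ctrl.grab_frame(name): name is "side" or "top"; returns a dict with "img" (420x560x3 uint8, red, green, blue), "depth" (420x560 float32, m along the optical axis (not along the pixel's ray), 0 where there is no reading), "camera_matrix" (3x3 intrinsics, pixels), "view" (4x4, takes a point from world to camera coordinates). Camera axes: x right, y down, z forward; pixel columns grow to the right and rows downward; lengths in m; the calibration is good to about 2 mm. A picture is of the moment at which its call begins.
- ctrl.job_done(): hands the job in; it is judged then, once.
The state is a dict: "time_s": time; "joint_pos": joint angles; "qvel": joint speeds; "joint_efforts": joint torques, N m; "position": TCP position; "tcp_rot": TCP orientation; "contact_force": force on the tool from outside, world axes, zero at the start; "wrist_torque": the same for the moment, N m; "width": opening from 0.0 (shut) to 1.0 (fully open); "grasp_force": force on a finger pad.
Only numpy, scipy, OpenCV 4.12 (cv2) and the standard library are available. Lean on these libraries where they do the work, as an engineer would, in place of code of your own. Each camera call takes 0.05 s, during which the arm holds its last target. There are 200 camera calls.

## Working session

There is one attempt and no reset: what is moved stays moved. The work goes in short steps, Python scripts to look and compute and a shell command to move; the robot and the scene stay as the last step left them, time stands still between calls to the robot, and variables do not carry over. Pictures are saved under pics/ and viewed, at most 10 in all, crops included, and the job is handed in when it is done.

```bash
mkdir -p pics
cat > h.py <<'E'
import numpy as np, cv2
from scipy.spatial.transform import Rotation as R
from station import ctrl
def grab(n):
    f=ctrl.grab_frame(n); d=f['depth']; K=np.array(f['camera_matrix']); V=np.array(f['view'])
    v,u=np.mgrid[:420,:560]
    pc=np.stack([(u-K[0,2])/K[0,0]*d,(v-K[1,2])/K[1,1]*d,d,np.ones_like(d)],-1)
    P=(pc@np.linalg.inv(V).T)[...,:3]; P[d<=0]=np.nan
    return f['img'],P,K,V
def ray(K,V,u,v,z):
    T=np.linalg.inv(V); d=T[:3,:3]@np.linalg.inv(K)@[u,v,1]; o=T[:3,3]
    return o+d*(z-o[2])/d[2]
E
python3 - <<'E'
from h import *
for n in('top','side'):
    i,P,K,V=grab(n); cv2.imwrite(f'pics/{n}0.png',i[...,::-1]); np.savez(f'{n}0.npz',i=i,P=P,K=K,V=V)
    print(n,np.linalg.inv(V)[:3].round(3).tolist(),K[0,0])
o=ctrl.observe(); print(o); print(R.from_rotvec(o['tcp_rot']).as_matrix().round(3))
E
```

```text
top [[0.004, -0.99, 0.143, 0.345], [-1.0, -0.007, -0.022, 0.079], [0.023, -0.143, -0.99, 1.64]] 537.066967121154
side [[0.995, -0.08, 0.064, 0.496], [-0.102, -0.778, 0.62, -0.533], [0.0, -0.623, -0.782, 0.862]] 393.5112787165849
{'time_s': 0.1, 'joint_pos': array([-1.28767348e+00,  9.17972130e-02,  1.23179221e+00, -7.92830199e-06,
        1.81980596e+00, -5.66763581e-02]), 'qvel': array([ 0.00267594, -0.00157808, -0.00260342, -0.00052175, -0.00032   ,
       -0.00030665]), 'joint_efforts': array([ 4.12027162e-03, -4.60215604e+01, -4.19221008e+01,  7.39024722e-05,
        1.05349530e-02,  5.95846018e-06]), 'position': array([ 0.19991468, -0.56543806,  0.23024067]), 'tcp_rot': array([-3.09459517e+00, -5.30885431e-01,  3.31738118e-04]), 'contact_force': array([-0.11607431,  0.13796034, -0.03507287]), 'wrist_torque': array([-0.04313996,  0.01434159,  0.01995067]), 'grasp_force': 0.0, 'width': 0.9984288315582007}
[[ 0.943  0.333 -0.001]
 [ 0.333 -0.943  0.002]
 [ 0.    -0.002 -1.   ]]
```

View pics/top0.png

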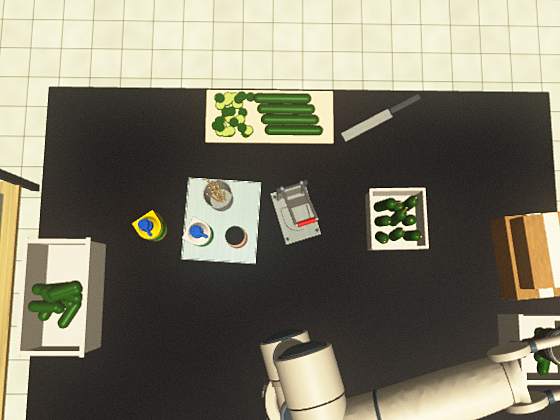

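View pics/side0.png

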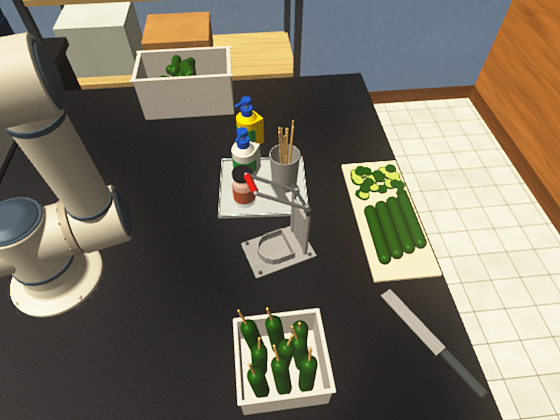

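Top: the bottle (blue at 199,232) is on the tray, with its spout pointing left. The pot is at 218,193 and the jar at 236,237. The stand is around 297,212 with its red grip at 306,223, so the lever is part-raised, and the yellow decoy is at 150,227. The side view agrees, with the grip at 251,184 and the hinge near 303,207.

Run:
```python
from h import *
D={}
for n in('top','side'):
    q=np.load(n+'0.npz'); i,P=q['i'],q['P']; D[n]=(i,P,q['K'],q['V'])
    hsv=cv2.cvtColor(i,cv2.COLOR_RGB2HSV); 
    box={'top':(180,262,175,265),'side':(215,262,125,215)}[n]
    v,u=np.mgrid[:420,:560]
    inb=(u>box[0])&(u<box[1])&(v>box[2])&(v<box[3])
    blue=(hsv[...,0]>100)&(hsv[...,0]<125)&(hsv[...,1]>150)&inb
    big=(u>200)&(u<330)&(v>160)&(v<250)
    red=((hsv[...,0]<6)|(hsv[...,0]>174))&(hsv[...,1]>190)&(hsv[...,2]>120)&big
    for nm,m in(('blue',blue),('red',red)):
        p=P[m]; print(n,nm,m.sum(),'px',u[m].mean().round(1),v[m].mean().round(1),np.nanpercentile(p,[5,50,95],axis=0).round(3).tolist())
    p=P[blue&(P[...,2]>.158)]; 
    print(' head pts',len(p), p.mean(0).round(4), np.percentile(p[:,2],95).round(4))
    # head pts extreme directions
    if len(p): 
        c=np.median(p,0); print(p[np.argsort(-((p-c)[:,:2]**2).sum(1))[:4]].round(3).tolist())
    # stand regions
    X=P
    st=(P[...,1]>-.09)&(P[...,1]<.12)&(P[...,0]>.4)&(P[...,0]<.75)&(P[...,2]>.004)
    if n=='top': st&=(u>268)&(u<325)
    base=st&(P[...,2]<.012); p=P[base]
    r=cv2.minAreaRect(p[:,:2].astype(np.float32)*1000); print(' base',len(p),r, np.median(p[:,2]))
    for lo,hi in((.02,.04),(.125,.15),(.17,.2)):
        p=P[st&(P[...,2]>lo)&(P[...,2]<hi)]
        if len(p): print('  z',lo,hi,len(p),p.min(0).round(3),p.max(0).round(3),np.median(p,0).round(3))
    # tray bystanders
    for nm,lo,hi in(('z.10-.14',.10,.14),('z.14-.24',.14,.24)):
        t=(P[...,1]>.12)&(P[...,1]<.4)&(P[...,0]>.35)&(P[...,0]<.75)&(P[...,2]>lo)&(P[...,2]<hi)
        k,lab,s,c=cv2.connectedComponentsWithStats(t.astype(np.uint8))
        for j in range(1,k):
            if s[j,4]>15: m=lab==j; print('   ',nm,c[j].round(),s[j,4],P[m].min(0).round(3),P[m].max(0).round(3))
    cr={'top':(170,170,330,270),'side':(205,90,325,280)}[n]
    cv2.imwrite(f'pics/{n}c.png',cv2.resize(i[cr[1]:cr[3],cr[0]:cr[2],::-1],None,fx=5 if n=='top' else 3,fy=5 if n=='top' else 3,interpolation=cv2.INTER_CUBIC))
```

```text
top blue 138 px 196.9 231.7 [[0.464, 0.27, 0.136], [0.475, 0.292, 0.167], [0.489, 0.307, 0.172]]
top red 72 px 306.0 221.7 [[0.484, -0.022, 0.282], [0.492, -0.002, 0.287], [0.5, 0.018, 0.292]]
 head pts 113 [0.4772 0.2909 0.1675] 0.1725
[[0.465, 0.263, 0.16], [0.464, 0.265, 0.169], [0.462, 0.266, 0.158], [0.467, 0.265, 0.166]]
 base 1426 ((574.77294921875, 11.420372009277344), (171.85789489746094, 349.06646728515625), 89.6653060913086) 0.006724709922173888
  z 0.02 0.04 107 [ 0.497 -0.029  0.02 ] [0.613 0.071 0.039] [0.552 0.022 0.03 ]
  z 0.125 0.15 44 [ 0.587 -0.009  0.129] [0.612 0.071 0.15 ] [0.603 0.029 0.144]
  z 0.17 0.2 164 [ 0.572 -0.011  0.171] [0.624 0.074 0.2  ] [0.602 0.033 0.184]
    z.10-.14 [216. 192.] 161 [0.549 0.2   0.1  ] [0.632 0.283 0.132]
    z.10-.14 [197. 232.] 346 [0.446 0.262 0.1  ] [0.524 0.341 0.14 ]
    z.10-.14 [235. 235.] 296 [0.446 0.164 0.104] [0.497 0.218 0.126]
    z.14-.24 [213. 189.] 60 [0.574 0.231 0.141] [0.614 0.26  0.219]
    z.14-.24 [218. 185.] 23 [0.593 0.229 0.143] [0.611 0.239 0.218]
    z.14-.24 [197. 231.] 133 [0.462 0.26  0.14 ] [0.49
[... 433 characters left out ...]
81), 88.50193786621094) 0.007499786973735545
  z 0.02 0.04 378 [ 0.495 -0.03   0.02 ] [0.618 0.068 0.04 ] [0.558 0.015 0.029]
  z 0.125 0.15 132 [ 0.586 -0.009  0.125] [0.619 0.07  0.15 ] [0.604 0.025 0.142]
  z 0.17 0.2 238 [ 0.571 -0.01   0.17 ] [0.623 0.077 0.2  ] [0.601 0.026 0.184]
    z.10-.14 [244. 149.] 362 [0.445 0.263 0.1  ] [0.522 0.327 0.14 ]
    z.10-.14 [284. 158.] 430 [0.548 0.201 0.1  ] [0.63  0.283 0.14 ]
    z.10-.14 [240. 174.] 259 [0.444 0.165 0.1  ] [0.497 0.22  0.122]
    z.14-.24 [291. 135.] 67 [0.604 0.235 0.14 ] [0.613 0.263 0.22 ]
    z.14-.24 [240. 134.] 134 [0.46  0.262 0.141] [0.492 0.311 0.172]
    z.14-.24 [283. 140.] 193 [0.572 0.216 0.14 ] [0.595 0.264 0.218]
```

View pics/topc.png

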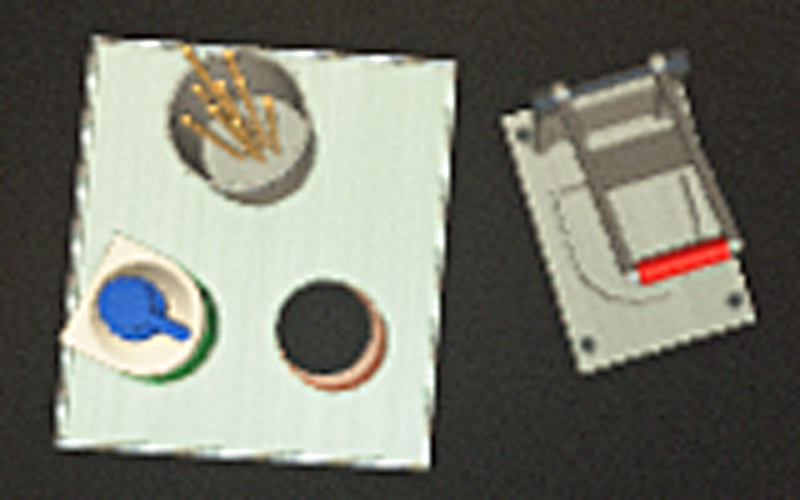

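View pics/sidec.png

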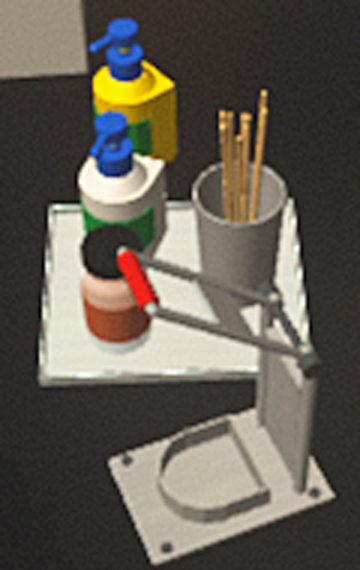

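The crops show the bottle's flat back facing upper left and its spout lower right, so its yaw is about 65°. The stand's front points down and slightly right, so its yaw is about 17°. The lever is near 0.7 rad. Next I refine these.

```bash
cat > m.py <<'E'
from h import *
q=np.load('top0.npz'); i,P,K,V=q['i'],q['P'],q['K'],q['V']
v,u=np.mgrid[:420,:560]; g=i.min(2)
m=((g>70)&(P[...,2]<.045)&(u>266)&(u<325)&(v>175)&(v<250)).astype(np.uint8)
k,l,s,c=cv2.connectedComponentsWithStats(m); m=l==1+s[1:,4].argmax()
pts=np.array([ray(K,V,a,b,.008)[:2] for a,b in zip(u[m],v[m])])
r=cv2.minAreaRect((pts*1000).astype(np.float32)); b=cv2.boxPoints(r); print('base rect (expect 165x112)',r)
# grip axis, both views
for n in('top','side'):
    q=np.load(n+'0.npz'); i,P=q['i'],q['P']; h=cv2.cvtColor(i,cv2.COLOR_RGB2HSV)
    red=((h[...,0]<6)|(h[...,0]>174))&(h[...,1]>190)&(h[...,2]>120)&(P[...,2]>.26)&(P[...,2]<.3)
    w,d=None,P[red]; c=d.mean(0); e=np.linalg.svd(d-c)[2][0]; e*=-np.sign(e[1])*-1
    print(n,'grip',c.round(4),'yaw',np.degrees(np.arctan2(-e[0],e[1])).round(1))
    # posts tops / hinge and shoulder
    blue=(h[...,0]>100)&(h[...,0]<125)&(h[...,1]>150)&(P[...,1]<.33)&(P[...,1]>.24)&(P[...,2]>.16)&(P[...,0]<.52)
    p=P[blue]; p=p[p[:,2]>.155]
    c0=p[:,:2].mean(0); far=p[np.argsort(p[:,1])[:5],:2].mean(0)
    e=np.linalg.svd(p[:,:2]-c0)[2][0]; e*=np.sign(e[1])
    t=(p[:,:2]-c0)@e; nrm=np.array([-e[1],e[0]]); s_=(p[:,:2]-c0)@nrm
    print('head: axis yaw',np.degrees(np.arctan2(e[1],e[0])).round(1),'extent',t.min().round(4),t.max().round(4),'axis est',(c0+e*(t.max()-.015)).round(4),'from tip',(c0+e*(t.min()+.04)).round(4))
    # D body of the bottle white top + shoulder profile
    w=(h[...,1]<70)&(h[...,2]>120)&(P[...,0]>.42)&(P[...,0]<.54)&(P[...,1]>.24)&(P[...,1]<.35)&(P[...,2]>.085)&(P[...,2]<.125)
    p=P[w]; rr=cv2.minAreaRect((p[:,:2]*1000).astype(np.float32)); print('white',len(p),rr)
    rad=np.hypot(*(p[:,:2]-(c0+e*(t.min()+.04))).T)
    for a in range(16,50,5):
        z=p[(rad>a/1e3)&(rad<(a+5)/1e3),2]
        if len(z): print('  r',a,len(z),np.median(z).round(4))
E
python3 m.py
```

```text
base rect (expect 165x112) ((548.1610107421875, 14.114326477050781), (166.3870086669922, 114.84027862548828), 17.357864379882812)
top grip [ 0.4923 -0.002   0.2871] yaw 16.6
head: axis yaw 64.7 extent -0.031 0.0191 axis est [0.4792 0.2951] from tip [0.4813 0.2996]
white 362 ((480.7801208496094, 296.0523681640625), (71.09870147705078, 68.73931884765625), 63.97922897338867)
  r 16 20 0.1148
  r 21 71 0.109
  r 26 106 0.1041
  r 31 104 0.1019
  r 36 53 0.1022
  r 41 8 0.102
side grip [ 0.4917 -0.001   0.2862] yaw 15.2
head: axis yaw 63.3 extent -0.0303 0.0228 axis est [0.479  0.2973] from tip [0.4798 0.299 ]
white 338 ((482.9651794433594, 294.7037353515625), (65.88282775878906, 76.73301696777344), 87.18138122558594)
  r 16 47 0.1138
  r 21 63 0.1083
  r 26 71 0.1034
  r 31 127 0.1
  r 36 22 0.1008
  r 41 4 0.1024
```

```bash
cat >> h.py <<'E'
O=np.array([.536,.011,0]); YS=17.3
def S(x,y,z):  # stand frame (mm) -> world
    return O+R.from_euler('z',YS,degrees=True).apply(np.array([x,y,z])/1e3)
def to(p,yaw=None):
    o=ctrl.observe(); M=R.from_rotvec(o['tcp_rot']); m=M.as_matrix()
    d=M.inv().apply(np.array(p)-o['position'])*1e3
    print('t',round(o['time_s'],2),'at',o['position'].round(4),'tilt',np.degrees(np.arccos(-m[2,2])).round(2),'yaw',np.degrees(np.arctan2(m[1,0],m[0,0])).round(1),'-> shift',d.round(1))
    if yaw is not None:
        T=R.from_euler('z',yaw,degrees=True)*R.from_euler('x',180,degrees=True)
        print('  turn',np.degrees((M.inv()*T).as_rotvec()).round(1))
E
python3 -c "
from h import *
to(S(-90,0,262),17.3)"
```

```text
t 0.1 at [ 0.1999 -0.5654  0.2302] tilt 0.1 yaw 19.5 -> shift [ 419.1 -434.9  -30.9]
  turn [-0.1 -0.   2.2]
```

```bash
python3 -m inch '[-1,419,-435,-32,0,0,2, -1,419,-435,-32,0,0,2, -1,419,-435,-32,0,0,2, -1,419,-435,-32,0,0,2, -1,419,-435,-32,0,0,2, -1,419,-435,-32,0,0,2, -1,419,-435,-32,0,0,2, -1,419,-435,-32,0,0,2, -1,419,-435,-32,0,0,2, -1,419,-435,-32,0,0,2, -1,419,-435,-32,0,0,2, -1,419,-435,-32,0,0,2, -1,419,-435,-32,0,0,2, -1,419,-435,-32,0,0,2]' 40; python3 -c "
from h import *
to(S(-46-18,0,262),17.3)
import math
for a in (.72,.9,1.1,1.3,1.5,1.62): print(a,'grip',round(70-155*math.cos(a),1),round(178+155*math.sin(a),1))"
```

```text
time_s: 1.85
position: [0.4498, -0.0169, 0.2633]
tcp_rot: [3.105, 0.474, 0.0]
contact_force: [-0.1, -0.3, -0.3]
width: 0.002
grasp_force: 0.0
t 1.85 at [ 0.4498 -0.0169  0.2633] tilt 0.01 yaw 17.4 -> shift [26.6 -1.   1.3]
  turn [ 0.  -0.   0.1]
0.72 grip -46.5 280.2
0.9 grip -26.3 299.4
1.1 grip -0.3 316.1
1.3 grip 28.5 327.4
1.5 grip 59.0 332.6
1.62 grip 77.6 332.8
```

```bash
python3 -m inch '[-1,15,0,2,0,0,0, -1,26,0,2,0,0,0, -1,36,0,-6,0,0,0, -1,46,0,-16,0,0,0, -1,59,0,-25,0,0,0, -1,72,0,-33,0,0,0, -1,86,0,-39,0,0,0, -1,101,0,-44,0,0,0, -1,116,0,-48,0,0,0, -1,132,0,-50,0,0,0, -1,142,0,-50,0,0,0, -1,148,0,-50,0,0,0, -1,148,0,-50,0,0,0, -1,148,0,-50,0,0,0]'
python3 - <<'E'
from h import *
Q=R.from_euler('z',-YS,degrees=True)
for n in('top','side'):
    i,P,K,V=grab(n); h=cv2.cvtColor(i,cv2.COLOR_RGB2HSV)
    red=((h[...,0]<6)|(h[...,0]>174))&(h[...,1]>190)&(h[...,2]>90)&(P[...,2]>.15)&(P[...,2]<.36)&(abs(P[...,1])<.15)
    p=Q.apply(P[red]-O)*1000
    print(n,len(p),len(p) and np.percentile(p,[5,50,95],axis=0).round(1).tolist())
    if n=='side': cv2.imwrite('pics/s1.png',cv2.resize(i[90:280,205:365,::-1],None,fx=3,fy=3))
to(S(58,0,313))
E
```

```text
time_s: 3.6
position: [0.5911, 0.0285, 0.3132]
tcp_rot: [-3.105, -0.477, 0.0]
contact_force: [-0.5, -0.5, 0.0]
width: -0.005
grasp_force: 0.0
top 0 0
side 38 [[69.7, -22.3, 333.6], [72.3, -16.9, 337.8], [80.4, -9.6, 339.9]]
t 3.7 at [0.591  0.0284 0.3135] tilt 0.02 yaw 17.5 -> shift [0.3 0.3 0.5]
```

View pics/s1.png

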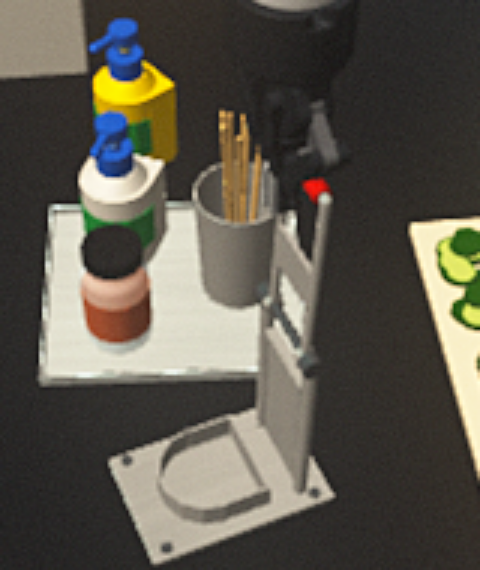

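The lever now stands upright with its grip at stand x ≈ 75 mm (about 1.6 rad). Next is the bottle.

```bash
python3 -c "
from h import *
to((.4805,.2965,.25),64.5)"
```

```text
t 3.7 at [0.591  0.0284 0.3135] tilt 0.02 yaw 17.5 -> shift [ -25.  -288.9   63.4]
  turn [  0.  -0. -47.]
```

```bash
python3 -m inch '[-1,-50,0,0,0,0,0, -1,-80,-30,0,0,0,0, 0.4,-80,-90,0,0,0,-10, 0.4,-70,-150,0,0,0,-20, 0.4,-50,-210,20,0,0,-30, 0.4,-25,-270,45,0,0,-40, 0.4,-25,-289,63,0,0,-47, 0.4,-25,-289,63,0,0,-47, 0.4,-25,-289,63,0,0,-47]' 40; python3 -c "
from h import *
for n in('top','side'):
    i,P,K,V=grab(n); h=cv2.cvtColor(i,cv2.COLOR_RGB2HSV)
    b=(h[...,0]>100)&(h[...,0]<125)&(h[...,1]>150)&(P[...,1]<.33)&(P[...,1]>.24)&(P[...,2]>.1)&(P[...,0]<.52)
    p=P[b]; print(n,len(p),len(p) and (p.min(0).round(3),p.max(0).round(3)))
to((.4805,.2965,.114),64.5)"
```

```text
time_s: 4.82
position: [0.4808, 0.296, 0.2513]
tcp_rot: [2.659, 1.673, 0.002]
contact_force: [-0.2, -0.3, 0.3]
width: 0.699
grasp_force: 0.0
top 53 (array([0.463, 0.277, 0.134]), array([0.486, 0.307, 0.173]))
side 204 (array([0.461, 0.264, 0.119]), array([0.504, 0.312, 0.293]))
t 4.92 at [0.4813 0.2956 0.2521] tilt 0.16 yaw 64.3 -> shift [  0.2  -1.3 138.1]
  turn [ 0.1 -0.1 -0.2]
```

```bash
python3 -m inch '[0.4,0,-1,40,0,0,0, 0.4,0,-1,75,0,0,0, 0.4,0,-1,105,0,0,0, 0.4,0,-1,125,0,0,0, 0.4,0,-1,137,0,0,0, 0.4,0,-1,137,0,0,0, 0.4,0,-1,137,0,0,0]'
python3 - <<'E'
from h import *
i,P,K,V=grab('side'); cv2.imwrite('pics/s2.png',cv2.resize(i[80:220,190:340,::-1],None,fx=4,fy=4)); to((.4805,.2965,.114))
E
```

```text
time_s: 5.8
position: [0.4803, 0.2973, 0.1147]
tcp_rot: [2.657, 1.675, 0.003]
contact_force: [-0.1, 0.2, 0.2]
width: 0.699
grasp_force: 0.0
t 5.85 at [0.4803 0.2974 0.1148] tilt 0.14 yaw 64.5 -> shift [-0.8  0.5  0.8]
```

View pics/s2.png

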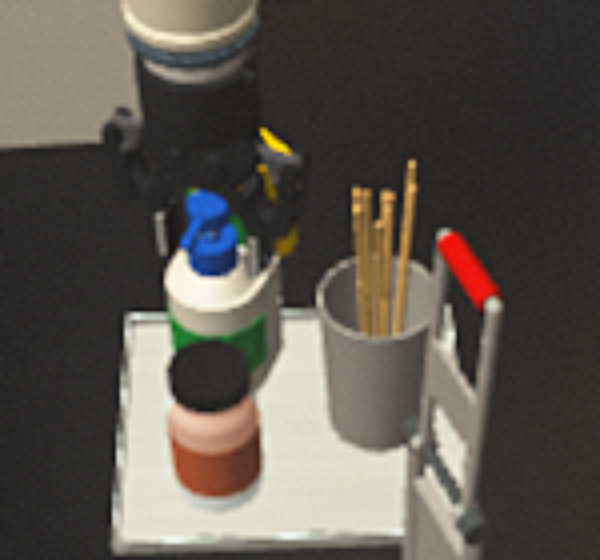

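The fingers straddle the collar, clear of the pot, and the lever is still upright. Close and lift.

```bash
python3 -m inch '[-1,0,0,0,0,0,0, -1,0,0,0,0,0,0, -1,0,0,0,0,0,0, -1,0,0,0,0,0,0, -1,0,0,0,0,0,0, -1,0,0,0,0,0,0]' 60; python3 -m inch '[-1,0,0,-5,0,0,0, -1,0,0,-20,0,0,0, -1,0,0,-45,0,0,0, -1,0,0,-75,0,0,0, -1,0,0,-105,0,0,0, -1,0,0,-135,0,0,0, -1,0,0,-150,0,0,0, -1,0,0,-150,0,0,0]'; python3 -c "
from h import *
to(S(0,0,119+130),17.3)"
```

```text
time_s: 6.6
position: [0.4797, 0.2977, 0.1145]
tcp_rot: [-2.656, -1.676, -0.002]
contact_force: [-2.9, 0.1, 5.7]
width: 0.406
grasp_force: 61.9
time_s: 7.6
position: [0.4801, 0.2972, 0.2644]
tcp_rot: [2.657, 1.675, 0.003]
contact_force: [0.2, -0.2, -4.8]
width: 0.399
grasp_force: 61.0
t 7.6 at [0.4801 0.2972 0.2644] tilt 0.12 yaw 64.5 -> shift [-234.2  173.8   15.3]
  turn [ 0.  -0.1 47.2]
```

```bash
python3 -m inch '[-1,-20,8,0,0,0,5, -1,-45,22,0,0,0,13, -1,-80,40,0,0,0,22, -1,-115,65,0,0,0,31, -1,-150,90,0,0,0,39, -1,-185,120,0,0,0,45, -1,-212,148,0,0,0,47.2, -1,-228,168,0,0,0,47.2, -1,-234,174,0,0,0,47.2, -1,-234,174,0,0,0,47.2, -1,-234,174,0,0,0,47.2, -1,-234,174,0,0,0,47.2]'
python3 - <<'E'
from h import *
Q=R.from_euler('z',-YS,degrees=True)
to(S(0,0,259),17.3); o=ctrl.observe()
for n in('top','side'):
    i,P,K,V=grab(n); h=cv2.cvtColor(i,cv2.COLOR_RGB2HSV); X=Q.apply((P-o['position']).reshape(-1,3)).reshape(P.shape)*1000
    near=(abs(X[...,0])<80)&(abs(X[...,1])<60)&(X[...,2]>-125)&(X[...,2]<70)
    b=(h[...,0]>100)&(h[...,0]<125)&(h[...,1]>150)&near
    w=(h[...,1]<60)&(h[...,2]>120)&near&(X[...,2]<5)&(X[...,0]<58)
    for nm,m in(('blue',b),('white',w)):
        p=X[m]; print(n,nm,len(p),len(p) and np.percentile(p,[1,50,99],axis=0).round(1).tolist())
    cv2.imwrite(f'pics/{n}3.png',cv2.resize(i[90:280,205:365,::-1],None,fx=3,fy=3))
E
```

```text
time_s: 9.1
position: [0.5357, 0.0119, 0.2634]
tcp_rot: [-3.106, -0.474, -0.0]
contact_force: [0.0, 0.2, -3.1]
width: 0.4
grasp_force: 61.3
t 9.1 at [0.5357 0.0119 0.2634] tilt 0.02 yaw 17.3 -> shift [0.1 0.9 4.4]
  turn [-0. -0.  0.]
top blue 9 [[-36.5, -4.9, 46.0], [-33.1, -2.4, 49.2], [-28.9, -0.2, 54.2]]
top white 99 [[-32.3, -22.7, -94.6], [-22.6, 10.5, -10.5], [-3.8, 28.3, -1.5]]
side blue 131 [[-35.5, -23.3, 8.5], [-13.8, -4.3, 42.3], [-2.0, 10.1, 63.2]]
side white 1069 [[-33.3, -37.1, -109.0], [-0.6, -28.5, -20.9], [34.6, 23.6, 1.6]]
```

View pics/side3.png

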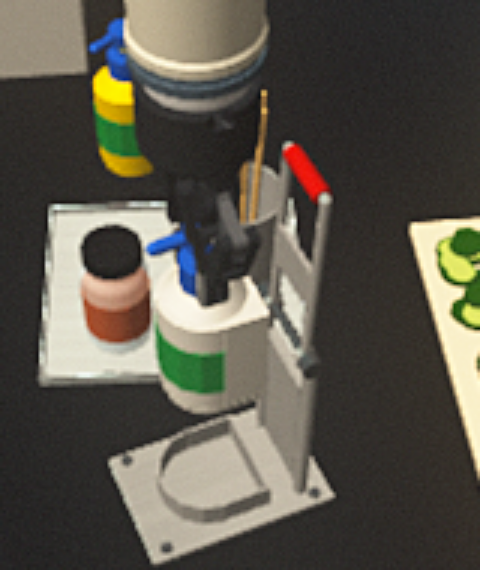

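The bottle hangs upright over the cradle, spout to the front, with the back to the posts. Before lowering, I check the yaw and position of the flat side against the cradle rim.

Run:
```python
from h import *
Q=R.from_euler('z',-YS,degrees=True); o=ctrl.observe()
i,P,K,V=grab('side'); h=cv2.cvtColor(i,cv2.COLOR_RGB2HSV); X=Q.apply((P-o['position']).reshape(-1,3)).reshape(P.shape)*1000
w=(h[...,1]<60)&(h[...,2]>90)&(X[...,0]>3)&(X[...,0]<32)&(X[...,1]<-20)&(X[...,1]>-50)&(X[...,2]<-18)&(X[...,2]>-100)
p=X[w]; A=np.c_[p[:,0],p[:,2],np.ones(len(p))]; c=np.linalg.lstsq(A,p[:,1],rcond=None)[0]
print('side face n',len(p),'yaw err deg',np.degrees(c[0]).round(2),'roll deg',np.degrees(c[1]).round(2),'y@axis',(c[2]-55*c[1]).round(2))
for n in('side','top'):
    q=np.load(n+'0.npz'); Y=Q.apply((q['P']-O).reshape(-1,3)).reshape(q['P'].shape)*1000
    m=(Y[...,2]>24)&(Y[...,2]<38)&(abs(Y[...,0])<50)&(abs(Y[...,1])<50)
    p=Y[m]; print(n,'rim',len(p),np.percentile(p,[2,50,98],axis=0).round(1).tolist())
    for s in(-1,1):
        e=p[(p[:,0]>2)&(p[:,0]<30)&(p[:,1]*s>30)]; print('  side wall',s,len(e),np.percentile(e[:,1],[10,50,90]).round(1) if len(e) else '', np.degrees(np.polyfit(e[:,0],e[:,1],1)[0]).round(2) if len(e)>5 else '')
    # sheet between posts, front face x=?
    m=(Y[...,2]>60)&(Y[...,2]<135)&(Y[...,0]>50)&(Y[...,0]<90)&(abs(Y[...,1])<60); e=Y[m]
    if len(e)>10: print('  sheet',len(e),np.percentile(e,[2,50,98],axis=0).round(1).tolist())
```

```text
side face n 295 yaw err deg -0.96 roll deg -0.38 y@axis -35.07
side rim 227 [[-39.6, -39.6, 24.6], [5.7, -6.9, 30.4], [41.0, 42.3, 34.1]]
  side wall -1 27 [-39.5 -38.4 -36.3] -0.03
  side wall 1 26 [39.1 40.3 42.5] -2.4
  sheet 327 [[64.5, -41.7, 61.5], [69.4, -2.6, 94.5], [73.3, 40.0, 132.1]]
top rim 72 [[-38.5, -42.4, 24.5], [-4.4, 21.6, 30.2], [41.9, 39.5, 36.6]]
  side wall -1 9 [-42.3 -40.8 -40. ] 1.72
  side wall 1 10 [37.  38.1 39.1] -1.45
  sheet 73 [[65.4, -38.6, 62.1], [70.3, -0.9, 90.7], [71.5, 41.4, 129.0]]
```

Everything agrees to about 1 mm and 1°. Lowering, slowly at the end.

```bash
python3 -m inch '[-1,0.5,1,30,0,0,0, -1,0.5,1,60,0,0,0, -1,0.5,1,85,0,0,0, -1,0.5,1,105,0,0,0, -1,0.5,1,115,0,0,0, -1,0.5,1,122,0,0,0, -1,0.5,1,128,0,0,0, -1,0.5,1,132,0,0,0, -1,0.5,1,136,0,0,0, -1,0.5,1,139,0,0,0, -1,0.5,1,139,0,0,0]'; python3 -c "
from h import *
to(S(0,0,119.5),17.3)"
```

```text
time_s: 10.62
position: [0.5389, 0.0111, 0.1346]
tcp_rot: [3.105, 0.473, 0.019]
contact_force: [-11.3, 5.4, 30.7]
width: 0.399
grasp_force: 66.8
t 10.62 at [0.5389 0.0111 0.1346] tilt 0.7 yaw 17.3 -> shift [-3.  -0.8 15. ]
  turn [ 0.1 -0.7  0. ]
```

Caught on the rim at the step of the lower body. Back up a little and look.

```bash
python3 -m inch '[-1,0,0,-8,0,0,0, -1,0,0,-20,0,0,0, -1,0,0,-40,0,0,0, -1,0,0,-40,0,0,0, -1,0,0,-40,0,0,0]'
cat > b.py <<'E'
from h import *
Q=R.from_euler('z',-YS,degrees=True); o=ctrl.observe(); to(S(0,0,119.5),17.3)
print('F stand',Q.apply(o['contact_force']).round(1))
i,P,K,V=grab('side'); h=cv2.cvtColor(i,cv2.COLOR_RGB2HSV); X=Q.apply((P-o['position']).reshape(-1,3)).reshape(P.shape)*1000
def fit(m,a,b):
    p=X[m]; A=np.c_[p[:,a],p[:,2],np.ones(len(p))]
    for _ in range(3):
        c=np.linalg.lstsq(A,p[:,b],rcond=None)[0]; r=abs(A@c-p[:,b]); k=r<2.5; A,p=A[k],p[k]
    return len(p),np.degrees(c[:2]).round(2),(c[2]-55*c[1]).round(2)
w=(h[...,1]<60)&(h[...,2]>90)
print('side face (yaw,roll,y@axis; want -35)',fit(w&(X[...,0]>3)&(X[...,0]<32)&(X[...,1]<-20)&(X[...,1]>-50)&(X[...,2]<-18)&(X[...,2]>-95),0,1))
n=(abs(X[...,0])<60)&(abs(X[...,1])<45)
# vertical extremes: front/back by pixel silhouettes of face at slices
for lo,hi in((-40,-20),(-70,-50),(-100,-80)):
    m=w&n&(X[...,2]>lo)&(X[...,2]<hi)&(X[...,1]<-15)&(X[...,0]<50); p=X[m]; print(lo,'x',np.percentile(p[:,0],[1,99]).round(1))
b=(h[...,0]>100)&(h[...,0]<125)&(h[...,1]>150)&n&(X[...,2]>0)&(X[...,2]<70); print('blue',np.percentile(X[b],[1,50,99],axis=0).round(1).tolist())
cv2.imwrite('pics/s4.png',cv2.resize(i[130:280,215:335,::-1],None,fx=4,fy=4,interpolation=cv2.INTER_CUBIC))
E
python3 b.py
```

```text
time_s: 11.25
position: [0.5366, 0.0101, 0.1639]
tcp_rot: [-3.106, -0.471, 0.001]
contact_force: [0.8, 0.9, -3.6]
width: 0.397
grasp_force: 62.3
t 11.25 at [0.5366 0.0101 0.1639] tilt 0.03 yaw 17.3 -> shift [-0.3 -1.  44.4]
  turn [-0.  0. -0.]
F stand [ 1.   0.7 -3.6]
side face (yaw,roll,y@axis; want -35) (205, array([-1.74, -0.44]), np.float64(-34.95))
-40 x [-29.7  34.5]
-70 x [ 3.  34.2]
-100 x [-29.7  35.1]
blue [[-35.5, -23.0, 8.5], [-13.9, -4.3, 44.5], [-5.9, 8.8, 65.8]]
```

View pics/s4.png

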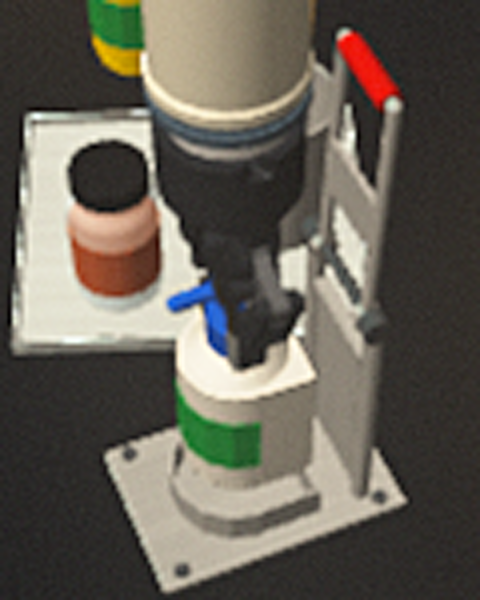

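The bottle is still straight in hand. While stuck, the rim pushed it towards -x and +y in the stand frame, so I shift that way, take out the 1.4° yaw and go down gently.

```bash
python3 -m inch '[-1,-2,-2,0,0,0,-1.4, -1,-2,-2,12,0,0,-1.4, -1,-2,-2,22,0,0,-1.4, -1,-2,-2,27,0,0,-1.4, -1,-2,-2,30,0,0,-1.4, -1,-2,-2,33,0,0,-1.4, -1,-2,-2,33,0,0,-1.4, -1,-2,-2,33,0,0,-1.4]'; python3 -c "
from h import *
to(S(0,0,119.5),17.3);o=ctrl.observe()
print('F stand',R.from_euler('z',-YS,degrees=True).apply(o['contact_force']).round(1))"
```

```text
time_s: 12.3
position: [0.5343, 0.0115, 0.1316]
tcp_rot: [3.1, 0.51, 0.001]
contact_force: [0.3, 0.8, -3.1]
width: 0.398
grasp_force: 62.3
t 12.3 at [0.5343 0.0115 0.1316] tilt 0.04 yaw 18.7 -> shift [ 1.4  1.  12.1]
  turn [ 0.  -0.   1.4]
F stand [ 0.5  0.6 -3.1]
```

Free below the rim level (TCP at 0.1316, no contact), so I continue down.

```bash
python3 -m inch '[-1,0,0,3,0,0,0, -1,0,0,6,0,0,0, -1,0,0,9,0,0,0, -1,0,0,11,0,0,0, -1,0,0,12.5,0,0,0, -1,0,0,13,0,0,0, -1,0,0,13,0,0,0]'; python3 -c "
from h import *
to(S(0,0,119.5),17.3);o=ctrl.observe()
print('F stand',R.from_euler('z',-YS,degrees=True).apply(o['contact_force']).round(1))"
```

```text
time_s: 13.18
position: [0.5344, 0.0116, 0.1196]
tcp_rot: [3.1, 0.51, 0.002]
contact_force: [-2.7, 1.0, 5.4]
width: 0.399
grasp_force: 63.5
t 13.18 at [0.5344 0.0116 0.1196] tilt 0.09 yaw 18.7 -> shift [1.3 1.1 0.1]
  turn [ 0.  -0.1  1.4]
F stand [-2.3  1.8  5.4]
```

Seated at the expected height. Open, wait and go straight up.

```bash
python3 -m inch '[0.4,0,0,0,0,0,0, 0.4,0,0,0,0,0,0, 0.4,0,0,0,0,0,0, 0.4,0,0,0,0,0,0, 0.4,0,0,0,0,0,0, 0.4,0,0,-20,0,0,0, 0.4,0,0,-50,0,0,0, 0.4,0,0,-90,0,0,0, 0.4,0,0,-140,0,0,0, 0.4,0,0,-190,0,0,0, -1,0,0,-240,0,0,0, -1,0,0,-250,0,0,0, -1,0,0,-250,0,0,0]'
python3 - <<'E'
from h import *
Q=R.from_euler('z',-YS,degrees=True)
to(S(110,0,370),17.3)
for n in('side','top'):
    i,P,K,V=grab(n); h=cv2.cvtColor(i,cv2.COLOR_RGB2HSV); X=Q.apply((P-O).reshape(-1,3)).reshape(P.shape)*1000
    b=(h[...,0]>100)&(h[...,0]<125)&(h[...,1]>150)&(abs(X[...,0])<60)&(abs(X[...,1])<45)&(X[...,2]>100)&(X[...,2]<190)
    if b.sum(): print(n,'blue',b.sum(),np.percentile(X[b],[1,50,99],axis=0).round(1).tolist())
    red=((h[...,0]<6)|(h[...,0]>174))&(h[...,1]>190)&(h[...,2]>90)&(X[...,2]>150)&(abs(X[...,1])<60)
    if red.sum(): print(n,'red',red.sum(),np.percentile(X[red],[2,50,98],axis=0).round(1).tolist())
    if n=='side':cv2.imwrite('pics/s5.png',cv2.resize(i[90:280,205:365,::-1],None,fx=3,fy=3))
E
```

```text
time_s: 14.8
position: [0.5343, 0.0115, 0.3695]
tcp_rot: [3.1, 0.509, 0.003]
contact_force: [-0.3, 1.5, -1.5]
width: 0.057
grasp_force: 0.0
t 14.8 at [0.5343 0.0115 0.3695] tilt 0.13 yaw 18.7 -> shift [111.5   3.6  -0.2]
  turn [ 0.  -0.1  1.4]
side blue 300 [[-37.4, -16.3, 126.6], [-5.0, -4.4, 166.6], [14.7, 13.1, 176.0]]
side red 119 [[69.8, -21.3, 333.8], [73.7, -0.1, 338.1], [81.8, 23.1, 340.4]]
top blue 120 [[-36.6, -13.6, 131.5], [-5.6, 1.4, 171.0], [12.0, 15.1, 180.0]]
```

View pics/s5.png

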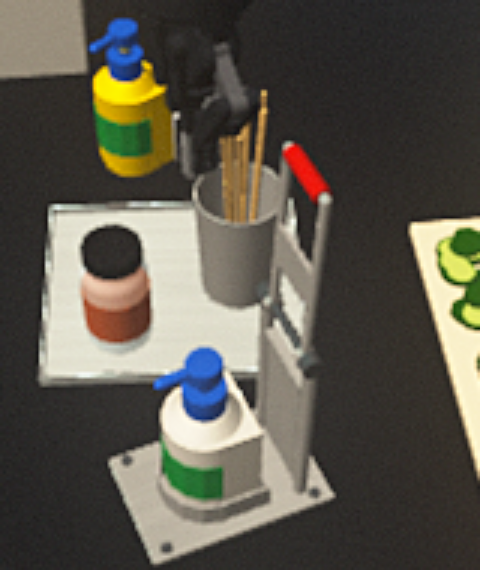

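The bottle is seated (head top at 174 mm) and the lever is still upright. Go over behind the grip.

```bash
python3 -m inch '[-1,30,1,0,0,0,1.4, -1,70,3,0,0,0,1.4, -1,111,4,0,0,0,1.4, -1,111,4,0,0,0,1.4, -1,111,4,30,0,0,1.4, -1,111,4,55,0,0,1.4, -1,111,4,58,0,0,1.4, -1,111,4,58,0,0,1.4]'; python3 -c "
from h import *
to(S(94,0,312),17.3)
import math
for a in (1.6,1.4,1.2,1.0,.8,.6): print(a,'grip',round(70-155*math.cos(a),1),round(178+155*math.sin(a),1))"
```

```text
time_s: 15.9
position: [0.64, 0.043, 0.3109]
tcp_rot: [3.106, 0.471, 0.0]
contact_force: [-0.3, 0.1, -0.3]
width: -0.001
grasp_force: 0.0
t 15.9 at [0.64   0.043  0.3109] tilt 0.01 yaw 17.3 -> shift [-14.8  -0.3  -1.1]
  turn [ 0. -0. -0.]
1.6 grip 74.5 332.9
1.4 grip 43.7 330.7
1.2 grip 13.8 322.5
1.0 grip -13.7 308.4
0.8 grip -38.0 289.2
0.6 grip -57.9 265.5
```

```bash
python3 -m inch '[-1,-16,0,-1,0,0,0, -1,-31,0,0,0,0,0, -1,-47,0,0,0,0,0, -1,-62,0,3,0,0,0, -1,-77,0,8,0,0,0, -1,-91,0,15,0,0,0, -1,-104,0,22,0,0,0, -1,-117,0,32,0,0,0, -1,-129,0,42,0,0,0, -1,-139,0,53,0,0,0, -1,-149,0,65,0,0,0, -1,-149,0,65,0,0,0, -1,-146,0,40,0,0,0, -1,-146,0,0,0,0,0, -1,-146,0,0,0,0,0]'
python3 - <<'E'
from h import *
Q=R.from_euler('z',-YS,degrees=True)
to(S(-60,0,300),17.3)
for n in('side','top'):
    i,P,K,V=grab(n); h=cv2.cvtColor(i,cv2.COLOR_RGB2HSV); X=Q.apply((P-O).reshape(-1,3)).reshape(P.shape)*1000
    red=((h[...,0]<6)|(h[...,0]>174))&(h[...,1]>190)&(h[...,2]>90)&(X[...,2]>150)&(abs(X[...,1])<60)&(abs(X[...,0])<130)
    if red.sum(): print(n,'red',red.sum(),np.percentile(X[red],[2,50,98],axis=0).round(1).tolist())
E
```

```text
time_s: 17.77
position: [0.5022, -0.0001, 0.3159]
tcp_rot: [3.104, 0.471, 0.013]
contact_force: [-0.1, -0.6, -0.2]
width: -0.004
grasp_force: 0.0
t 17.77 at [ 5.022e-01 -1.000e-04  3.159e-01] tilt 0.5 yaw 17.3 -> shift [-24.6  -0.6  15.7]
  turn [ 0.2 -0.5 -0. ]
side red 106 [[-65.2, -20.8, 264.1], [-60.1, -1.2, 268.3], [-53.7, 25.2, 270.6]]
top red 56 [[-64.7, -21.5, 262.4], [-61.2, 5.8, 267.6], [-54.6, 21.3, 273.0]]
```

```bash
python3 -m inch '[-1,-26,0,0,0,0,0, -1,-27,0,25,0,0,0, -1,-30,0,45,0,0,0, -1,-34,0,60,0,0,0, -1,-39,0,75,0,0,0, -1,-43,0,90,0,0,0, -1,-46,0,102,0,0,0, -1,-48,0,114,0,0,0, -1,-49,0,124,0,0,0, -1,-49,0,124,0,0,0]'
cat > r.py <<'E'
from h import *
Q=R.from_euler('z',-YS,degrees=True)
to(S(-84,0,160),17.3)
for n in('side','top'):
    i,P,K,V=grab(n); h=cv2.cvtColor(i,cv2.COLOR_RGB2HSV); X=Q.apply((P-O).reshape(-1,3)).reshape(P.shape)*1000
    red=((h[...,0]<6)|(h[...,0]>174))&(h[...,1]>190)&(h[...,2]>90)&(X[...,2]>130)&(abs(X[...,1])<60)&(abs(X[...,0])<130)
    if red.sum(): print(n,'red',red.sum(),np.percentile(X[red],[2,50,98],axis=0).round(1).tolist())
    b=(h[...,0]>100)&(h[...,0]<125)&(h[...,1]>150)&(abs(X[...,0])<60)&(abs(X[...,1])<45)&(X[...,2]>100)&(X[...,2]<190)
    if b.sum(): print(n,'blue',b.sum(),np.percentile(X[b],[1,50,99],axis=0).round(1).tolist())
cv2.imwrite('pics/last.png',cv2.resize(grab('side')[0][90:280,205:365,::-1],None,fx=3,fy=3))
E
python3 r.py
```

```text
time_s: 19.12
position: [0.4542, -0.0147, 0.1857]
tcp_rot: [-3.106, -0.472, 0.001]
contact_force: [-0.0, 0.5, 0.4]
width: -0.004
grasp_force: 0.0
t 19.12 at [ 0.4542 -0.0147  0.1857] tilt 0.03 yaw 17.3 -> shift [ 1.7 -0.2 25.7]
  turn [-0.  0. -0.]
side red 40 [[-90.5, -21.6, 180.0], [-85.2, -14.0, 183.4], [-78.3, -6.6, 193.1]]
side blue 137 [[-38.3, -29.3, 125.3], [-10.7, -9.6, 143.8], [12.1, 8.3, 177.3]]
```

Grip at level, resting on the pump. First stroke: press and hold, then read.

```bash
python3 -m inch '[-1,0.5,0,6,0,0,0, -1,1,0,12,0,0,0, -1,1,0,18,0,0,0, -1,2,0,24,0,0,0, -1,2,0,28,0,0,0, -1,2,0,31,0,0,0, -1,2,0,31,0,0,0, -1,2,0,31,0,0,0, -1,2,0,31,0,0,0]'; python3 r.py
```

```text
time_s: 20.4
position: [0.4561, -0.0144, 0.1597]
tcp_rot: [3.104, 0.471, 0.004]
contact_force: [-11.3, -1.0, 21.5]
width: -0.0
grasp_force: 10.9
t 20.4 at [ 0.4561 -0.0144  0.1597] tilt 0.19 yaw 17.3 -> shift [-0.2 -0.5 -0.3]
  turn [ 0.1 -0.1 -0. ]
side red 34 [[-88.5, -21.0, 154.1], [-83.3, -14.6, 158.4], [-76.2, -8.1, 168.7]]
side blue 78 [[-36.8, -17.1, 126.2], [-15.1, -5.2, 149.4], [12.4, 4.1, 162.3]]
```

At the stop (TCP at 0.160, 21 N, grip dropped 25 mm). Release slowly and let it spring back.

```bash
python3 -m inch '[-1,0,0,-8,0,0,0, -1,-1,0,-14,0,0,0, -1,-2,0,-20,0,0,0, -1,-2,0,-26,0,0,0, -1,-2,0,-33,0,0,0, -1,-2,0,-45,0,0,0, -1,-2,0,-45,0,0,0, -1,-2,0,-45,0,0,0, -1,-2,0,-45,0,0,0]'; python3 r.py
```

```text
time_s: 21.68
position: [0.4541, -0.0147, 0.1997]
tcp_rot: [-3.106, -0.472, 0.002]
contact_force: [-0.6, -0.6, 0.4]
width: -0.002
grasp_force: 0.0
t 21.68 at [ 0.4541 -0.0147  0.1997] tilt 0.06 yaw 17.3 -> shift [ 1.8 -0.1 39.7]
  turn [-0.   0.1 -0. ]
side red 64 [[-90.7, -21.6, 179.9], [-85.4, -10.3, 183.6], [-78.5, 3.4, 207.1]]
side blue 139 [[-38.1, -29.0, 126.4], [-10.1, -9.7, 142.8], [12.2, 7.1, 176.8]]
```

Grip is back at 183.6 mm (the same as before the stroke). Second stroke, then release.

```bash
python3 -m inch '[-1,0,0,10,0,0,0, -1,0.5,0,17,0,0,0, -1,1,0,24,0,0,0, -1,1,0,30,0,0,0, -1,2,0,36,0,0,0, -1,2,0,41,0,0,0, -1,2,0,45,0,0,0, -1,2,0,45,0,0,0, -1,2,0,45,0,0,0, -1,2,0,45,0,0,0, -1,2,0,45,0,0,0]'; python3 -m inch '[-1,0,0,-8,0,0,0, -1,-1,0,-14,0,0,0, -1,-2,0,-20,0,0,0, -1,-2,0,-26,0,0,0, -1,-2,0,-33,0,0,0, -1,-2,0,-50,0,0,0, -1,-5,0,-90,0,0,0, -1,-25,0,-130,0,0,0, -1,-50,0,-150,0,0,0, -1,-50,0,-150,0,0,0, -1,-50,0,-150,0,0,0, -1,-50,0,-150,0,0,0]'; python3 r.py
```

```text
time_s: 23.2
position: [0.4562, -0.0143, 0.1597]
tcp_rot: [3.105, 0.471, 0.005]
contact_force: [-10.1, -0.5, 22.0]
width: 0.004
grasp_force: 11.1
time_s: 24.7
position: [0.4086, -0.0288, 0.3038]
tcp_rot: [-3.105, -0.472, 0.004]
contact_force: [0.0, -0.4, 0.4]
width: -0.0
grasp_force: 0.0
t 24.7 at [ 0.4086 -0.0288  0.3038] tilt 0.17 yaw 17.3 -> shift [4.980e+01 1.000e-01 1.436e+02]
  turn [-0.1  0.1 -0. ]
side red 99 [[-90.0, -21.1, 179.5], [-84.7, -0.3, 183.3], [-78.3, 23.8, 185.4]]
side blue 133 [[-38.3, -29.4, 126.3], [-9.9, -9.8, 143.4], [13.0, 8.4, 177.2]]
top blue 18 [[-33.7, -4.2, 124.7], [-24.8, -0.6, 168.2], [-15.6, 4.7, 176.8]]
```

View pics/last.png

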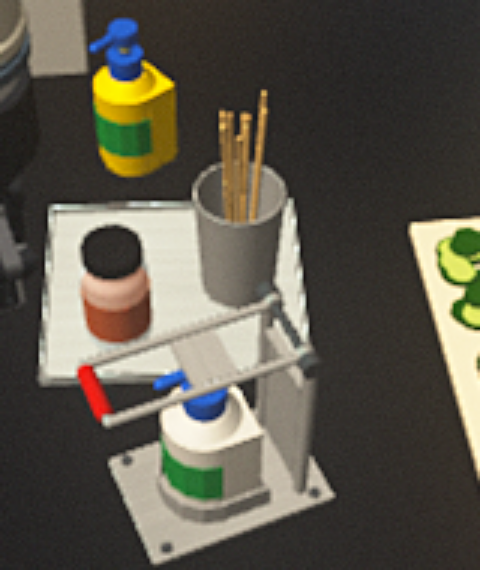

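The lever rests level on the raised pump, the bottle is seated, the bystanders haven't moved and the robot is clear. Hand in.

```bash
python3 -c "
from station import ctrl
print(ctrl.job_done())"
```

```text
the job is handed in; nothing more can be done
None
```

I set the bottle in the cradle, primed the pump with two full strokes and handed the job in at about 25 s; the last view showed the lever level on the raised pump and the pot and jar in place, and I never went near the pan, but the hand-in returned no verdict.

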